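# Snap the desoldering pump into its spring clips

### The job

Put the desoldering pump, the thick aluminium tool, away in the spring-clip holder: lay it along the two clips and press it down from above until both pairs of spring fingers snap round its barrel and it sits level on the saddles, roughly centred, either end first. Leave the slim penlight where it lies.

Things in the scene. Friction and masses are not known exactly. Their poses are not given: they have to be found in the camera images.
- pump: Desoldering pump lying along the bench, about 70 g: bare aluminium round barrel, 20 mm diameter, 136 mm long; at each end a black hexagonal collar (26 mm across flats, 14 mm long) on which it lies without rolling; white nozzle at +x, black plunger knob at -x; 208 mm overall. Origin on the axis at mid-barrel, its centre of mass, 13 mm above the bench; x along the axis. Grip it there.
- penlight: Slim penlight, not the tool wanted: aluminium barrel of only 12 mm diameter, black hexagonal end caps (16 mm across flats), 152 mm overall. Origin on its axis at mid-length, 8 mm above the bench; x along the axis.
- holder: Spring-clip holder, fixed to the bench: dark steel base plate 110 mm (x) by 70 mm (y), 8 mm thick, with two clips centred at x = -38 and +38 mm. Each is a black saddle, top 35 mm above the bench, between two bright steel spring fingers; a clip is at most 16 mm long along x, so 60 mm between the clips are free for the gripper's fingers, down to the base plate. Origin under the plate's centre, z up.
- clip_seat (a point): Midway between the clips on the axis of a seated 20 mm barrel, 45 mm above the bench; x along that axis. The springs' lips are 8 mm above it, 14 mm apart (narrower than the barrel); above them the springs flare to a mouth about 36 mm wide, its upper edge 22 mm above this point. Pressing the barrel through all lips takes 10 to 15 N in all; then they spring back over it and hold it.
Not all that is in view belongs to the job. What is shaped like the holder but turquoise or white is not meant.

How it is judged:
At the end, for the whole second after the job is handed in: The pump is at rest, snapped into both clips: its middle within 22 mm of clip_seat along the clips' axis, within 6 mm sideways and 5 mm in height, its axis within 10 degrees of the clips' axis (either way round) (x of pump in the frame of clip_seat between -0.022 and 0.022 m and y of pump in the frame of clip_seat between -0.006 and 0.006 m and z of pump in the frame of clip_seat between -0.005 and 0.005 m and angle between the x axis of pump and the x axis of clip_seat, either way round below 0.17 rad and linear speed of pump below 0.02 m/s); the robot touches nothing.
It fails at once if the slim penlight is moved more than 30 mm (distance of penlight from where it was at the start of the episode above 0.03 m).
It also fails if it takes over 38 s, if anything falls off the work surface, if the arm or the gripper's body presses on something with over 40 N, if the wrist force passes 120 N, or if a joint passes its speed limit or range.

### The arm

A 7-joint arm with a two-finger parallel gripper is mounted at the origin on a cart in front of the work surface, level with it; the furniture and walls round the work are solid. World frame = base frame: x ahead of the robot, y to its left, z up, the work surface at z = 0. Lengths are in m, angles in rad, forces in N, time in s.
With the tool pointing down it reaches from about 0.35 to 0.9 m from the base axis. Payload 19.9 kg.
Tool frame: the origin (TCP) lies at the very end of the fingers, on their centre line; the grasp point (between the pads) lies 19 mm behind it; z points along the fingers, y is the line along which they close (so a half turn about z gives the same grasp; the last joint's range is limited). The gripper opens to 85 mm and grips with 20 to 120 N. Pads are 22 mm wide; open, the fingers measure 114 mm over their backs; the gripper's body (76 mm by 85 mm) begins 54 mm behind the grasp point. The pads swing forward as they close: fully open they stand 13 mm farther back than shut.
Start: joints at [1.06, 0.417, -0.01, 1.614, 0.005, 1.111, -0.053], TCP at [0.283, -0.557, 0.231] pointing down, gripper open.
Joint ranges: [-2.81, 2.81], [-0.39, 2.02], [-1.27, 1.25], [0.06, 2.57], [-1.19, 4.33], [0.19, 2], [-2.82, 2.82]. Speed limits (rad/s): [1.89, 1.89, 2.39, 2.39, 3.01, 3.01, 3.01].

### API

Orientations are given as a rotation vector (axis times angle).
In Python, from station import env gives the robot as it stands.
- The arm moves only by the tool step_arm, never from a script. Its argument "targets" is a list of rows, each an object of numbers: "x", "y", "z": the shift along the tool's x, y, z in units of 30 mm (1.0 is 30 mm); "wx", "wy", "wz": the turn, a rotation vector about the tool's x, y, z in degrees; "fingers": the opening, from 0 (shut) to 1 (fully open). In form: [{"x": .., "y": .., "z": .., "wx": .., "wy": .., "wz": .., "fingers": ..}, ...]. A call has exactly 10 rows; each row is the pose to reach, as a shift and turn from the pose commanded when the call began, along the tool's axes at that moment; what a row does not reach only later rows make up. A row lasts 1/8 s, in which the tool goes at most 62.5 mm and 10.7 degrees, less where a joint would pass 70% of its speed; a pose out of reach is approached as far as the arm can. A call with a gripper value outside its range is refused whole. The fingers move at their own pace and stop on an object; "newtons" is the grip in N (left out, the last holds). Time passes only in rows, so rows that repeat a pose let the fingers close, or fill a call up. It gives the time, the measured TCP pose, the force, the opening and the grip force at its end, in the units of the state.
- env.read_state(): the state, without advancing time (a new reading comes with each control period).
- env.grab_frame(name): name is "side" or "top"; returns the picture (400x640x3 uint8, red, green, blue); there is no depth.
- env.camera_model(name): a dict with "camera_matrix" (3x3 intrinsics, pixels), "k1" (the pictures are not rectified: a ray, as slopes to the right and down, at radius r is drawn at 1 + k1 r^2 times it, then the intrinsics apply), "eye" and "rotation" of the camera in the world. Camera axes: x right, y up, looking along -z (the intrinsics and any distortion apply to the point x, -y, -z); pixel columns grow to the right and rows downward; lengths in m; the calibration is good to about 2 mm. A picture is of the moment at which its call begins. camera_model takes no time and is no camera call.
- env.finish_job(): hands the job in; it is judged then, once.
The state is a dict: "time": time; "qpos": joint angles; "dq": joint speeds; "effort": joint torques, N m; "position": TCP position; "ee_rot": TCP orientation; "force": force on the tool from outside, world axes, zero at the start; "torque": the same for the moment, N m; "width": finger opening in m; "finger_force": force on a finger pad.
Only numpy, scipy, OpenCV 4.12 (cv2) and the standard library are available. Lean on these libraries where they do the work, as an engineer would, in place of code of your own. Each camera call takes 0.05 s, during which the arm holds its last target. There are 200 camera calls.

## Working session

There is one attempt and no reset: what is moved stays moved. The work goes in short steps, Python scripts to look and compute and a tool call to move; the robot and the scene stay as the last step left them, time stands still between calls to the robot, and variables do not carry over. Pictures are saved under pics/ and viewed, at most 10 in all, crops included, and the job is handed in when it is done.

Besides the shell and the picture viewer there is one more tool, called after ">>>" as name([rows], argument=value, ...), one row to a line, values as JSON. step_arm: Moves the arm, as the interface text tells. Its arguments: {"type":"object","properties":{"targets":{"type":"array"},"newtons":{"type":"number"}},"required":["targets"]}

```bash
mkdir -p pics; cat > h.py <<'E'
import numpy as np, cv2
from station import env
def save(n,f):
    im=env.grab_frame(n); cv2.imwrite('pics/'+f,im[:,:,::-1]); return im
def ray(n,u,v):
    m=env.camera_model(n);K=np.array(m['camera_matrix']);k=m['k1']
    d=np.linalg.inv(K)@[u,v,1];p=d[:2].copy()
    for _ in range(30): p=d[:2]/(1+k*(p@p))
    R=np.array(m['rotation']);
    return np.array(m['eye']),R@[p[0],-p[1],-1]
def onz(n,u,v,z):
    e,d=ray(n,u,v);return e+d*(z-e[2])/d[2]
def proj(n,P):
    m=env.camera_model(n);q=np.array(m['rotation']).T@(np.array(P)-m['eye'])
    p=np.array([q[0],-q[1]])/-q[2];p=p*(1+m['k1']*(p@p))
    return (np.array(m['camera_matrix'])@[p[0],p[1],1])[:2]
E
python3 - <<'E'
from h import *
save('top','t0.png');save('side','s0.png')
for n in('top','side'):print(env.camera_model(n))
print(env.read_state())
E
```

```text
{'camera_matrix': array([[363.89857704,   0.        , 324.09169243],
       [  0.        , 363.89857704, 199.96171014],
       [  0.        ,   0.        ,   1.        ]]), 'k1': -0.08001245092205642, 'eye': array([ 0.32836978, -0.00908421,  1.00549386]), 'rotation': array([ 0.09591638, -0.08079018, -1.59568583])}
{'camera_matrix': array([[377.91555903,   0.        , 321.12343151],
       [  0.        , 377.91555903, 196.72723279],
       [  0.        ,   0.        ,   1.        ]]), 'k1': -0.07317601296748363, 'eye': array([0.13015751, 0.69655441, 0.57607071]), 'rotation': array([ 0.25183886, -1.29839565, -2.42519778])}
{'time': 0.1, 'qpos': array([ 1.05950938,  0.41789605, -0.01033326,  1.61408837,  0.00474247,
        1.11071331, -0.05299448]), 'dq': array([ 8.53421236e-04, -1.29867551e-03, -1.21536851e-03, -1.03783536e-03,
        1.56255002e-03, -1.67867154e-03,  4.27336478e-05]), 'effort': array([ 8.23033752e-04, -8.65834665e+01,  6.79666959e-01, -4.35641956e+01,
        1.91318302e-02,  4.96536042e-03,  1.03340415e-05]), 'position': array([ 0.28279556, -0.55702073,  0.23074485]), 'ee_rot': array([-3.05430668e+00, -7.31026188e-01,  5.62483765e-04]), 'force': array([ 0.37975532, -0.16270835, -0.0922263 ]), 'torque': array([ 0.02129139, -0.00431746, -0.01341425]), 'finger_force': 0.0, 'width': 0.08521840900218854}
```

View pics/t0.png

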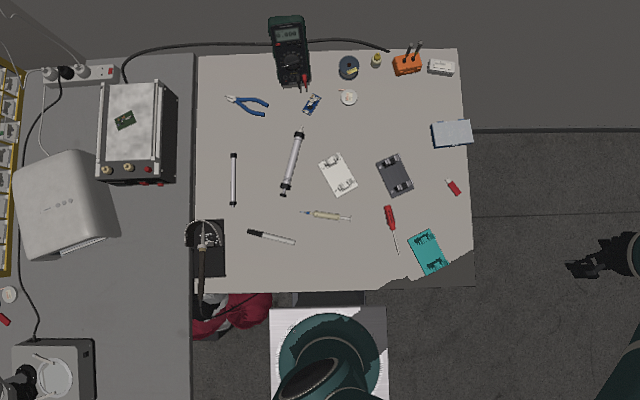

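View pics/s0.png

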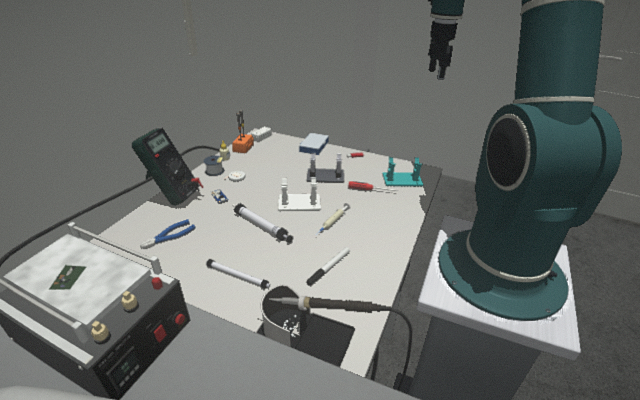

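The top view shows the pump at about (293,163), the penlight at (234,180) and the dark holder at (395,175). The white holder at (338,175) and the turquoise one at (428,250) are decoys. I'll zoom in on both views for exact pixels.

```bash
sed -i "s/R=np.array(m\['rotation'\]);/R=cv2.Rodrigues(np.array(m['rotation']))[0]/; s/np.array(m\['rotation'\]).T@/cv2.Rodrigues(np.array(m['rotation']))[0].T@/" h.py
python3 - <<'E'
from h import *
im=cv2.imread('pics/t0.png')
c=cv2.resize(im[120:210,270:420],None,fx=5,fy=5,interpolation=cv2.INTER_CUBIC);cv2.imwrite('pics/t0c.png',c)
im=cv2.imread('pics/s0.png')
c=cv2.resize(im[145:250,225:360],None,fx=5,fy=5,interpolation=cv2.INTER_CUBIC);cv2.imwrite('pics/s0c.png',c)
E
```

```text
(no output)
```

View pics/t0c.png

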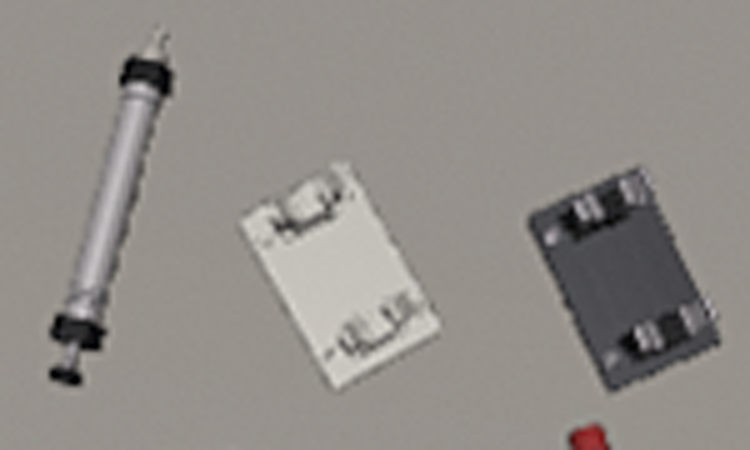

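View pics/s0c.png

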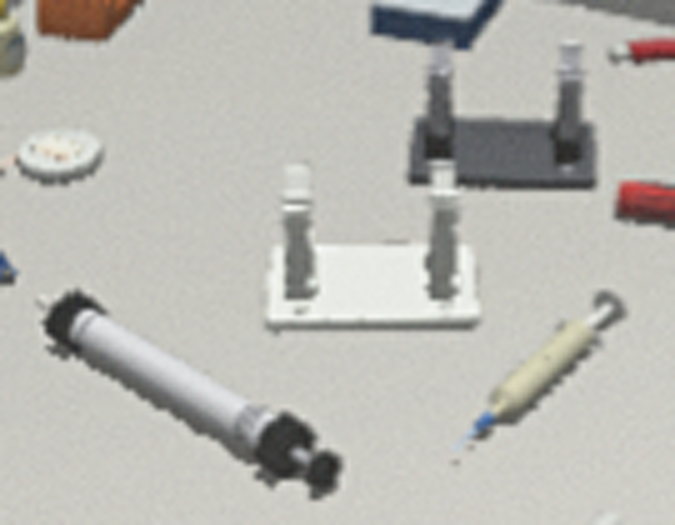

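The crops show the pump collars at top-crop (146,75) and (78,330), and the dark plate corners at about (528,218), (645,165), (720,343) and (610,391). In the side crop the collars are at (72,322) and (285,445), and the plate's front edge runs from (408,183) to (597,186).

```bash
python3 - <<'E'
from h import *
np.set_printoptions(precision=4,suppress=True)
T=lambda u,v,z:onz('top',u/5+270-.4,v/5+120-.4,z)
S=lambda u,v,z:onz('side',u/5+225-.4,v/5+145-.4,z)
for f,a,b in((T,(146,75),(78,330)),(S,(72,322),(285,445))):
    a=f(*a,.013);b=f(*b,.013);d=a-b;print('pump',(a+b)/2,np.linalg.norm(d),np.degrees(np.arctan2(d[1],d[0])))
c=np.array([T(*p,.008) for p in((528,218),(645,165),(720,343),(610,391))])
print('plate',c,c.mean(0));
for i in range(4):
    d=c[i]-c[i-1];print(np.linalg.norm(d),np.degrees(np.arctan2(d[1],d[0])))
# top clip features in crop: saddle tops z=.035
for p in ((606,207),(670,333)): print('saddle',T(*p,.035))
print('side corners z=.0',S(408,187,0),S(597,188,0), 'fingertips',S(441,48,.067),S(570,45,.067))
s=env.read_state();print(s['position'],cv2.Rodrigues(s['ee_rot'])[0])
print('penl',onz('top',234,153,.008),onz('top',234,205,.008))
E
```

```text
pump [0.5551 0.0853 0.013 ] 0.14946864875494253 -15.568789757065803
pump [0.5543 0.0881 0.013 ] 0.15005081179230187 -15.039759911274091
plate [[ 0.5401 -0.1464  0.008 ]
 [ 0.5688 -0.2135  0.008 ]
 [ 0.4668 -0.2501  0.008 ]
 [ 0.4417 -0.1876  0.008 ]] [ 0.5044 -0.1994  0.008 ]
0.1067363587982528 22.70648015752669
0.07300734635293603 -66.91442354771608
0.10833285767171608 -160.24772763239986
0.06742947988264021 111.88266988292929
saddle [ 0.5394 -0.1854  0.035 ]
saddle [ 0.4692 -0.2167  0.035 ]
side corners z=.0 [ 0.5394 -0.1417  0.    ] [ 0.4402 -0.1886  0.    ] fingertips [ 0.5418 -0.1905  0.067 ] [ 0.4758 -0.2272  0.067 ]
[ 0.2828 -0.557   0.2307] [[ 0.8916  0.4527 -0.0006]
 [ 0.4527 -0.8916  0.0009]
 [-0.0001 -0.0011 -1.    ]]
penl [0.5812 0.25   0.008 ] [0.4335 0.2494 0.008 ]
```

```bash
cat > fit.py <<'E'
from h import *
from scipy.optimize import minimize
def box(n,p,lx=.055,ly=.035,h=.008):
    c,s=np.cos(p[2]),np.sin(p[2])
    P=[proj(n,(p[0]+c*x-s*y,p[1]+s*x+c*y,z)) for x in(-lx,lx) for y in(-ly,ly) for z in(0,h)]
    return cv2.convexHull(np.float32(P))[:,0]
def cost(n,g,p,k=8):
    H=box(n,p); x0,y0,x1,y1=WIN[n]
    m=np.zeros(((y1-y0)*k,(x1-x0)*k),np.uint8)
    cv2.fillPoly(m,[np.int32(np.round(((H+.5-[x0,y0])*k-.5)*16))],1,shift=4)
    a=cv2.resize(m.astype(np.float32),(x1-x0,y1-y0),interpolation=cv2.INTER_AREA)
    w=g[y0:y1,x0:x1]
    bg=np.percentile(w,75);fg=np.median(w[a>.99]) if (a>.99).any() else 0
    return np.abs(w-(bg+(fg-bg)*a)).mean()
WIN={'top':(368,145,420,204),'side':(300,158,350,186)}
if __name__=='__main__':
    G={n:cv2.imread(f'pics/{f}0.png',0).astype(np.float32) for n,f in(('top','t'),('side','s'))}
    for ns in(('top',),('side',),('top','side')):
        r=minimize(lambda p:sum(cost(n,G[n],p) for n in ns),[.504,-.198,.41],method='Nelder-Mead',
          options=dict(initial_simplex=np.array([[.504,-.198,.41],[.512,-.198,.41],[.504,-.19,.41],[.504,-.198,.47]])))
        print(ns,r.x.round(4),np.degrees(r.x[2]).round(1),r.fun)
E
python3 fit.py
```

```text
('top',) [ 0.5043 -0.1987  0.3951] 22.6 5.378417491912842
('side',) [ 0.5033 -0.1962  0.3893] 22.3 15.64973258972168
('top', 'side') [ 0.504  -0.1979  0.3849] 22.1 21.586624145507812
```

>>> step_arm([
  {"x":17.8,"y":-15.0,"z":3.5,"wz":42.2,"fingers":1},
  {"x":17.8,"y":-15.0,"z":3.5,"wz":42.2,"fingers":1},
  {"x":17.8,"y":-15.0,"z":3.5,"wz":42.2,"fingers":1},
  {"x":17.8,"y":-15.0,"z":3.5,"wz":42.2,"fingers":1},
  {"x":17.8,"y":-15.0,"z":3.5,"wz":42.2,"fingers":1},
  {"x":17.8,"y":-15.0,"z":3.5,"wz":42.2,"fingers":1},
  {"x":17.8,"y":-15.0,"z":3.5,"wz":42.2,"fingers":1},
  {"x":17.8,"y":-15.0,"z":3.5,"wz":42.2,"fingers":1},
  {"x":17.8,"y":-15.0,"z":3.5,"wz":42.2,"fingers":1},
  {"x":17.8,"y":-15.0,"z":3.5,"wz":42.2,"fingers":1},
], newtons=60)

```text
schema error: expected keys x, y, z, wx, wy, wz, fingers
```

```bash
cat > go.py <<'E'
import sys
from h import *
# target x y z yaw(deg) -> shifts in tool units from the measured pose
x,y,z,yaw=map(float,sys.argv[1:5]);s=env.read_state();R=cv2.Rodrigues(s['ee_rot'])[0]
d=R.T@(np.array([x,y,z])-s['position'])/.03
c,q=np.cos(np.radians(yaw)),np.sin(np.radians(yaw))
G=np.array([[c,q,0],[q,-c,0],[0,0,-1.]])
w=np.degrees(cv2.Rodrigues(R.T@G)[0].ravel())
print('t',s['time'],'pos',s['position'].round(4),'q',s['qpos'].round(2),'F',s['force'].round(1),'w',round(s['width'],4),round(s['finger_force'],1));print('shift',d.round(2),'turn',w.round(1))
E
python3 go.py .5547 .0867 .1 -15.3
```

```text
t 0.1 pos [ 0.2828 -0.557   0.2307] q [ 1.06  0.42 -0.01  1.61  0.    1.11 -0.05] F [ 0.4 -0.2 -0.1] w 0.0852 0.0
shift [ 17.8  -15.02   4.37] turn [-0.1  0.  42.2]
```

>>> step_arm([
  {"x":17.8,"y":-15.0,"z":3.5,"wx":0,"wy":0,"wz":42.2,"fingers":1},
  {"x":17.8,"y":-15.0,"z":3.5,"wx":0,"wy":0,"wz":42.2,"fingers":1},
  {"x":17.8,"y":-15.0,"z":3.5,"wx":0,"wy":0,"wz":42.2,"fingers":1},
  {"x":17.8,"y":-15.0,"z":3.5,"wx":0,"wy":0,"wz":42.2,"fingers":1},
  {"x":17.8,"y":-15.0,"z":3.5,"wx":0,"wy":0,"wz":42.2,"fingers":1},
  {"x":17.8,"y":-15.0,"z":3.5,"wx":0,"wy":0,"wz":42.2,"fingers":1},
  {"x":17.8,"y":-15.0,"z":3.5,"wx":0,"wy":0,"wz":42.2,"fingers":1},
  {"x":17.8,"y":-15.0,"z":3.5,"wx":0,"wy":0,"wz":42.2,"fingers":1},
  {"x":17.8,"y":-15.0,"z":3.5,"wx":0,"wy":0,"wz":42.2,"fingers":1},
  {"x":17.8,"y":-15.0,"z":3.5,"wx":0,"wy":0,"wz":42.2,"fingers":1},
], newtons=60)

```text
time: 1.35
position: [0.5178, -0.0026, 0.1407]
ee_rot: [-3.114, 0.418, 0.0]
force: [0.4, -0.5, 0.4]
width: 0.0857
finger_force: 0.0
```

```bash
python3 go.py .5547 .0867 .05 -15.3
```

```text
t 1.35 pos [ 0.5178 -0.0026  0.1407] q [ 0.11  0.35 -0.2   1.96  0.09  0.85 -1.97] F [ 0.4 -0.5  0.4] w 0.0857 0.0
shift [ 0.4  -3.2   3.02] turn [-0.  0.  0.]
```

>>> step_arm([
  {"x":0.4,"y":-3.1,"z":1.5,"wx":0,"wy":0,"wz":0,"fingers":1},
  {"x":0.4,"y":-3.1,"z":1.5,"wx":0,"wy":0,"wz":0,"fingers":1},
  {"x":0.4,"y":-3.1,"z":1.5,"wx":0,"wy":0,"wz":0,"fingers":1},
  {"x":0.4,"y":-3.1,"z":1.5,"wx":0,"wy":0,"wz":0,"fingers":1},
  {"x":0.4,"y":-3.1,"z":1.5,"wx":0,"wy":0,"wz":0,"fingers":1},
  {"x":0.4,"y":-3.1,"z":1.5,"wx":0,"wy":0,"wz":0,"fingers":1},
  {"x":0.4,"y":-3.1,"z":1.5,"wx":0,"wy":0,"wz":0,"fingers":1},
  {"x":0.4,"y":-3.1,"z":1.5,"wx":0,"wy":0,"wz":0,"fingers":1},
  {"x":0.4,"y":-3.1,"z":1.5,"wx":0,"wy":0,"wz":0,"fingers":1},
  {"x":0.4,"y":-3.1,"z":1.5,"wx":0,"wy":0,"wz":0,"fingers":1},
])

```text
time: 2.6
position: [0.5535, 0.0821, 0.096]
ee_rot: [-3.114, 0.418, 0.0]
force: [0.1, 0.3, 0.3]
width: 0.0855
finger_force: 0.0
```

```bash
python3 go.py .5547 .0867 .004 -15.3; python3 -c "
from h import *
im=save('side','s1.png');cv2.imwrite('pics/s1c.png',cv2.resize(im[110:270,200:360,::-1],None,fx=3.7,fy=3.7,interpolation=cv2.INTER_CUBIC))"
```

```text
t 2.6 pos [0.5535 0.0821 0.096 ] q [-0.04  0.48 -0.21  1.88  0.13  0.79 -2.15] F [0.1 0.3 0.3] w 0.0855 0.0
shift [-0.   -0.16  3.07] turn [-0.  0.  0.]
```

View pics/s1c.png

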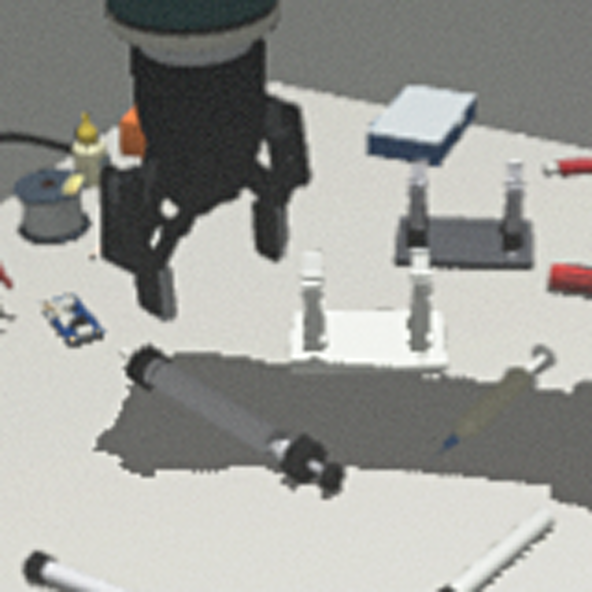

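The open gripper hangs over the pump with its fingers on either side of the barrel. I'll narrow it a little to clear the white holder, then descend.

>>> step_arm([
  {"x":0,"y":-0.15,"z":0.5,"wx":0,"wy":0,"wz":0,"fingers":0.65},
  {"x":0,"y":-0.15,"z":1.0,"wx":0,"wy":0,"wz":0,"fingers":0.65},
  {"x":0,"y":-0.15,"z":1.5,"wx":0,"wy":0,"wz":0,"fingers":0.65},
  {"x":0,"y":-0.15,"z":2.0,"wx":0,"wy":0,"wz":0,"fingers":0.65},
  {"x":0,"y":-0.15,"z":2.5,"wx":0,"wy":0,"wz":0,"fingers":0.65},
  {"x":0,"y":-0.15,"z":2.8,"wx":0,"wy":0,"wz":0,"fingers":0.65},
  {"x":0,"y":-0.15,"z":3.05,"wx":0,"wy":0,"wz":0,"fingers":0.65},
  {"x":0,"y":-0.15,"z":3.05,"wx":0,"wy":0,"wz":0,"fingers":0.65},
  {"x":0,"y":-0.15,"z":3.05,"wx":0,"wy":0,"wz":0,"fingers":0.65},
  {"x":0,"y":-0.15,"z":3.05,"wx":0,"wy":0,"wz":0,"fingers":0.65},
])

```text
time: 3.9
position: [0.5549, 0.0865, 0.0049]
ee_rot: [-3.114, 0.418, -0.001]
force: [0.9, -0.0, -0.3]
width: 0.0553
finger_force: 0.0
```

>>> step_arm([
  {"x":0,"y":0,"z":0,"wx":0,"wy":0,"wz":0,"fingers":0.4},
  {"x":0,"y":0,"z":0,"wx":0,"wy":0,"wz":0,"fingers":0.1},
  {"x":0,"y":0,"z":0,"wx":0,"wy":0,"wz":0,"fingers":0},
  {"x":0,"y":0,"z":0,"wx":0,"wy":0,"wz":0,"fingers":0},
  {"x":0,"y":0,"z":0,"wx":0,"wy":0,"wz":0,"fingers":0},
  {"x":0,"y":0,"z":0,"wx":0,"wy":0,"wz":0,"fingers":0},
  {"x":0,"y":0,"z":0,"wx":0,"wy":0,"wz":0,"fingers":0},
  {"x":0,"y":0,"z":0,"wx":0,"wy":0,"wz":0,"fingers":0},
  {"x":0,"y":0,"z":0,"wx":0,"wy":0,"wz":0,"fingers":0},
  {"x":0,"y":0,"z":0,"wx":0,"wy":0,"wz":0,"fingers":0},
], newtons=100)

```text
time: 5.15
position: [0.5548, 0.0865, 0.005]
ee_rot: [-3.114, 0.418, -0.0]
force: [-3.0, -0.6, 10.8]
width: 0.0164
finger_force: 97.7
```

```bash
python3 go.py .504 -.198 .13 22.8
```

```text
t 5.15 pos [0.5548 0.0865 0.005 ] q [-0.07  0.63 -0.18  1.91  0.18  0.62 -2.2 ] F [-3.  -0.6 10.8] w 0.0164 97.7
shift [ 0.87  9.59 -4.17] turn [ -0.   -0.  -38.1]
```

Width reads 16.4 mm, under the 20 mm barrel, with 11 N upward force. I'll lift and check the hold.

>>> step_arm([
  {"x":0,"y":0,"z":-0.3,"wx":0,"wy":0,"wz":0,"fingers":0},
  {"x":0,"y":0,"z":-0.7,"wx":0,"wy":0,"wz":0,"fingers":0},
  {"x":0,"y":0,"z":-1.2,"wx":0,"wy":0,"wz":0,"fingers":0},
  {"x":0,"y":0,"z":-1.8,"wx":0,"wy":0,"wz":0,"fingers":0},
  {"x":0,"y":0,"z":-2.4,"wx":0,"wy":0,"wz":0,"fingers":0},
  {"x":0,"y":0,"z":-3.0,"wx":0,"wy":0,"wz":0,"fingers":0},
  {"x":0,"y":0,"z":-3.6,"wx":0,"wy":0,"wz":0,"fingers":0},
  {"x":0,"y":0,"z":-4.2,"wx":0,"wy":0,"wz":0,"fingers":0},
  {"x":0,"y":0,"z":-4.2,"wx":0,"wy":0,"wz":0,"fingers":0},
  {"x":0,"y":0,"z":-4.2,"wx":0,"wy":0,"wz":0,"fingers":0},
])

```text
time: 6.4
position: [0.5544, 0.0863, 0.1301]
ee_rot: [3.113, -0.418, -0.001]
force: [0.4, 0.9, -1.0]
width: 0.0163
finger_force: 98.0
```

```bash
python3 go.py .504 -.198 .13 22.8; python3 -c "
from h import *
im=save('side','s2.png');cv2.imwrite('pics/s2c.png',cv2.resize(im[90:250,200:360,::-1],None,fx=3.7,fy=3.7,interpolation=cv2.INTER_CUBIC))"
```

```text
t 6.4 pos [0.5544 0.0863 0.1301] q [-0.04  0.43 -0.22  1.86  0.12  0.86 -2.15] F [ 0.4  0.9 -1. ] w 0.0163 98.0
shift [0.88 9.59 0.01] turn [  0.    0.  -38.1]
```

View pics/s2c.png

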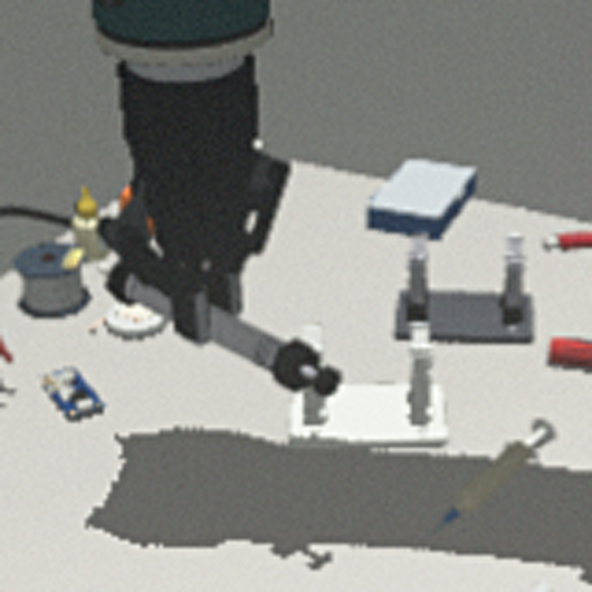

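The pump is held near its middle, with its collars at side-crop (130,283) and (297,365). I'll compute its height and pitch in the grasp.

```bash
python3 - <<'E'
from h import *
a=np.radians(-15.3);n=np.array([-np.sin(a),np.cos(a),0]);t=np.array([np.cos(a),np.sin(a),0])
c=np.array([.5546,.0873,0])
P=[]
for u,v in((130,283),(297,365)):
    e,d=ray('side',u/3.7+200-.4,v/3.7+90-.4);p=e+d*((c-e)@n)/(d@n);P.append(p);print(p.round(4),((p-c)@t).round(4))
E
```

```text
[0.6239 0.0683 0.1381] 0.0719
[0.4804 0.1076 0.1387] -0.0769
```

>>> step_arm([
  {"x":0.1,"y":1,"z":0,"wx":0,"wy":0,"wz":-4,"fingers":0},
  {"x":0.2,"y":2.5,"z":0,"wx":0,"wy":0,"wz":-10,"fingers":0},
  {"x":0.4,"y":4,"z":0,"wx":0,"wy":0,"wz":-17,"fingers":0},
  {"x":0.5,"y":5.5,"z":0,"wx":0,"wy":0,"wz":-23,"fingers":0},
  {"x":0.6,"y":7,"z":0,"wx":0,"wy":0,"wz":-29,"fingers":0},
  {"x":0.8,"y":8.5,"z":0,"wx":0,"wy":0,"wz":-35,"fingers":0},
  {"x":0.9,"y":9.3,"z":0,"wx":0,"wy":0,"wz":-38.1,"fingers":0},
  {"x":0.9,"y":9.6,"z":0,"wx":0,"wy":0,"wz":-38.1,"fingers":0},
  {"x":0.9,"y":9.6,"z":0,"wx":0,"wy":0,"wz":-38.1,"fingers":0},
  {"x":0.9,"y":9.6,"z":0,"wx":0,"wy":0,"wz":-38.1,"fingers":0},
])

```text
time: 7.7
position: [0.5051, -0.1971, 0.1304]
ee_rot: [-3.079, -0.623, 0.0]
force: [0.9, -0.9, -0.2]
width: 0.0163
finger_force: 98.2
```

```bash
python3 go.py .504 -.198 .08 22.8
```

```text
t 7.7 pos [ 0.5051 -0.1971  0.1304] q [ 0.54  0.41 -0.27  1.9   0.14  0.85 -0.98] F [ 0.9 -0.9 -0.2] w 0.0163 98.2
shift [-0.04  0.01  1.68] turn [-0.   0.   0.1]
```

>>> step_arm([
  {"x":0,"y":0,"z":0.4,"wx":0,"wy":0,"wz":0,"fingers":0},
  {"x":0,"y":0,"z":0.8,"wx":0,"wy":0,"wz":0,"fingers":0},
  {"x":0,"y":0,"z":1.2,"wx":0,"wy":0,"wz":0,"fingers":0},
  {"x":0,"y":0,"z":1.5,"wx":0,"wy":0,"wz":0,"fingers":0},
  {"x":0,"y":0,"z":1.7,"wx":0,"wy":0,"wz":0,"fingers":0},
  {"x":0,"y":0,"z":1.8,"wx":0,"wy":0,"wz":0,"fingers":0},
  {"x":0,"y":0,"z":1.8,"wx":0,"wy":0,"wz":0,"fingers":0},
  {"x":0,"y":0,"z":1.8,"wx":0,"wy":0,"wz":0,"fingers":0},
  {"x":0,"y":0,"z":1.8,"wx":0,"wy":0,"wz":0,"fingers":0},
  {"x":0,"y":0,"z":1.8,"wx":0,"wy":0,"wz":0,"fingers":0},
])

```text
time: 8.95
position: [0.5048, -0.1985, 0.0766]
ee_rot: [3.079, 0.621, 0.0]
force: [-0.3, -0.7, -0.1]
width: 0.0167
finger_force: 98.2
```

```bash
python3 go.py .504 -.198 .036 22.8; python3 -c "
from h import *
a=save('side','s3.png')[130:200,280:370,::-1];b=save('top','t3.png')[120:220,345:445,::-1]
f=lambda i,k:cv2.resize(i,None,fx=k,fy=k,interpolation=cv2.INTER_CUBIC)
a=f(a,4.4);b=f(b,4);a=cv2.copyMakeBorder(a,0,400-a.shape[0],0,0,cv2.BORDER_CONSTANT);cv2.imwrite('pics/c3.png',np.hstack([a,b]))"
```

```text
t 8.95 pos [ 0.5048 -0.1985  0.0766] q [ 0.52  0.49 -0.25  1.93  0.18  0.74 -1.  ] F [-0.3 -0.7 -0.1] w 0.0167 98.2
shift [-0.02 -0.03  1.35] turn [ 0. -0.  0.]
```

View pics/c3.png

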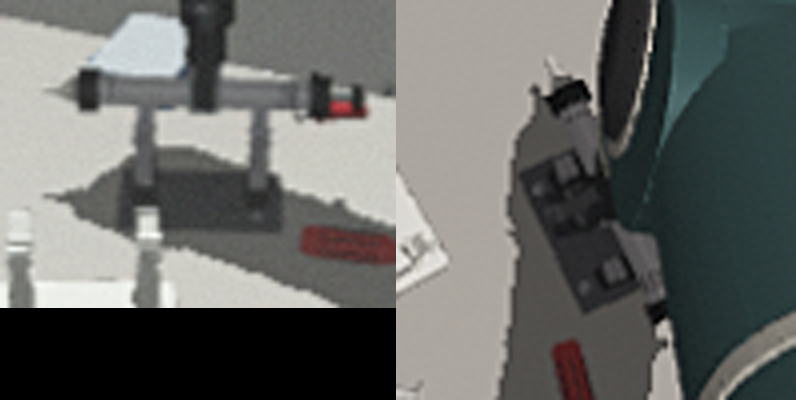

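The pump lies along the clips and is centred. I'll check the axis from the top-view collars at (388.5,143.8) and (410.2,197.5).

```bash
python3 - <<'E'
from h import *
a=onz('top',388.1,143.4,.085);b=onz('top',409.9,197.2,.085);d=a-b
print(a,b,(a+b)/2,np.linalg.norm(d),np.degrees(np.arctan2(d[1],d[0])))
# lateral from the seat axis (top-view holder estimate)
for yaw in(22.8,24):
    n=np.array([-np.sin(np.radians(yaw)),np.cos(np.radians(yaw))]);print([((p[:2]-[.5043,-.1987])@n).round(4) for p in(a,b)])
E
```

```text
[ 0.57534188 -0.17166878  0.085     ] [ 0.43319654 -0.2207488   0.085     ] [ 0.50426921 -0.19620879  0.085     ] 0.1503800067262895 19.04879481190285
[np.float64(-0.0026), np.float64(0.0072)]
[np.float64(-0.0042), np.float64(0.0088)]
```

>>> step_arm([
  {"x":0,"y":0,"z":0.1,"wx":0,"wy":0,"wz":0,"fingers":0},
  {"x":0,"y":0,"z":0.2,"wx":0,"wy":0,"wz":0,"fingers":0},
  {"x":0,"y":0,"z":0.3,"wx":0,"wy":0,"wz":0,"fingers":0},
  {"x":0,"y":0,"z":0.4,"wx":0,"wy":0,"wz":0,"fingers":0},
  {"x":0,"y":0,"z":0.5,"wx":0,"wy":0,"wz":0,"fingers":0},
  {"x":0,"y":0,"z":0.6,"wx":0,"wy":0,"wz":0,"fingers":0},
  {"x":0,"y":0,"z":0.7,"wx":0,"wy":0,"wz":0,"fingers":0},
  {"x":0,"y":0,"z":0.7,"wx":0,"wy":0,"wz":0,"fingers":0},
  {"x":0,"y":0,"z":0.7,"wx":0,"wy":0,"wz":0,"fingers":0},
  {"x":0,"y":0,"z":0.7,"wx":0,"wy":0,"wz":0,"fingers":0},
], newtons=120)

```text
time: 10.3
position: [0.5048, -0.1985, 0.0556]
ee_rot: [3.079, 0.621, 0.0]
force: [0.8, -0.3, 0.4]
width: 0.0161
finger_force: 119.4
```

```bash
python3 go.py .504 -.198 .036 22.8; python3 -c "
from h import *
s=env.read_state();R=cv2.Rodrigues(s['ee_rot'])[0];print(R.T@s['force'],R.T@s['torque'])"
```

```text
t 10.3 pos [ 0.5048 -0.1985  0.0556] q [ 0.52  0.52 -0.25  1.94  0.19  0.7  -1.02] F [ 0.8 -0.3  0.4] w 0.0161 119.4
shift [-0.02 -0.03  0.65] turn [ 0. -0.  0.]
[ 0.60051476  0.58573437 -0.36115391] [-0.06428078  0.00783665  0.00982678]
```

There's no side load in the flare. I'll press down.

>>> step_arm([
  {"x":0,"y":0,"z":0.1,"wx":0,"wy":0,"wz":0,"fingers":0},
  {"x":0,"y":0,"z":0.2,"wx":0,"wy":0,"wz":0,"fingers":0},
  {"x":0,"y":0,"z":0.3,"wx":0,"wy":0,"wz":0,"fingers":0},
  {"x":0,"y":0,"z":0.4,"wx":0,"wy":0,"wz":0,"fingers":0},
  {"x":0,"y":0,"z":0.45,"wx":0,"wy":0,"wz":0,"fingers":0},
  {"x":0,"y":0,"z":0.5,"wx":0,"wy":0,"wz":0,"fingers":0},
  {"x":0,"y":0,"z":0.55,"wx":0,"wy":0,"wz":0,"fingers":0},
  {"x":0,"y":0,"z":0.6,"wx":0,"wy":0,"wz":0,"fingers":0},
  {"x":0,"y":0,"z":0.6,"wx":0,"wy":0,"wz":0,"fingers":0},
  {"x":0,"y":0,"z":0.6,"wx":0,"wy":0,"wz":0,"fingers":0},
])

```text
time: 11.55
position: [0.5048, -0.1986, 0.0379]
ee_rot: [3.079, 0.621, -0.0]
force: [-16.3, -6.3, 16.7]
width: 0.0155
finger_force: 122.3
```

```bash
python3 go.py .504 -.198 .036 22.8; python3 -c "
from h import *
s=env.read_state();R=cv2.Rodrigues(s['ee_rot'])[0];print(R.T@s['force'],R.T@s['torque'])"
```

```text
t 11.55 pos [ 0.5048 -0.1986  0.0379] q [ 0.51  0.55 -0.24  1.95  0.2   0.67 -1.03] F [-16.3  -6.3  16.7] w 0.0155 122.3
shift [-0.02 -0.03  0.06] turn [0. 0. 0.]
[-17.44791963  -0.49760133 -16.67453254] [ 0.43162904 -4.28957719  0.29004918]
```

```bash
python3 -c "
from h import *
a=save('side','s4.png')[120:200,280:370,::-1];b=save('top','t4.png')[120:220,345:445,::-1]
f=lambda i,k:cv2.resize(i,None,fx=k,fy=k,interpolation=cv2.INTER_CUBIC)
a=f(a,5);b=f(b,3.4);b=cv2.copyMakeBorder(b,0,400-b.shape[0],0,0,cv2.BORDER_CONSTANT);cv2.imwrite('pics/c4.png',np.hstack([a,b]))"
```

```text
(no output)
```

View pics/c4.png

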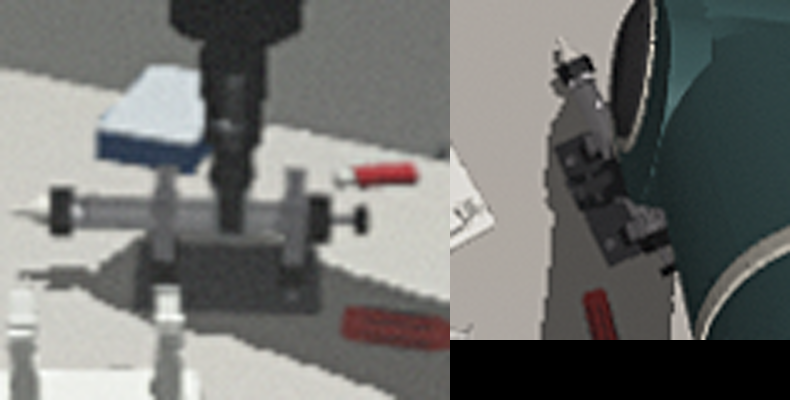

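The side view shows the barrel down between the fingers of both clips. It slid about 20 mm toward its nozzle in the shallow grip, and the knob-end collar now touches a clip. I'll release, go 12 mm lower so the pads grip at their centre, regrip and slide it back.

>>> step_arm([
  {"x":0,"y":0,"z":0,"wx":0,"wy":0,"wz":0,"fingers":0.3},
  {"x":0,"y":0,"z":0,"wx":0,"wy":0,"wz":0,"fingers":0.5},
  {"x":0,"y":0,"z":0,"wx":0,"wy":0,"wz":0,"fingers":0.5},
  {"x":0,"y":0,"z":0,"wx":0,"wy":0,"wz":0,"fingers":0.5},
  {"x":0,"y":0,"z":0,"wx":0,"wy":0,"wz":0,"fingers":0.5},
  {"x":0,"y":0,"z":0.1,"wx":0,"wy":0,"wz":0,"fingers":0.5},
  {"x":0,"y":0,"z":0.2,"wx":0,"wy":0,"wz":0,"fingers":0.5},
  {"x":0,"y":0,"z":0.3,"wx":0,"wy":0,"wz":0,"fingers":0.5},
  {"x":0,"y":0,"z":0.4,"wx":0,"wy":0,"wz":0,"fingers":0.5},
  {"x":0,"y":0,"z":0.4,"wx":0,"wy":0,"wz":0,"fingers":0.5},
])

```text
time: 12.9
position: [0.5047, -0.1984, 0.0252]
ee_rot: [-3.079, -0.621, 0.001]
force: [0.9, 0.1, -0.4]
width: 0.0428
finger_force: 0.0
```

```bash
python3 go.py .504 -.198 .026 22.8; python3 -c "
from h import *
a=save('side','s5.png')[120:200,280:370,::-1]
f=lambda i,k:cv2.resize(i,None,fx=k,fy=k,interpolation=cv2.INTER_CUBIC)
cv2.imwrite('pics/c5.png',f(a,7))"
```

```text
t 12.9 pos [ 0.5047 -0.1984  0.0252] q [ 0.5   0.57 -0.23  1.95  0.21  0.64 -1.03] F [ 0.9  0.1 -0.4] w 0.0428 0.0
shift [-0.01 -0.02 -0.03] turn [-0.  0.  0.]
```

View pics/c5.png

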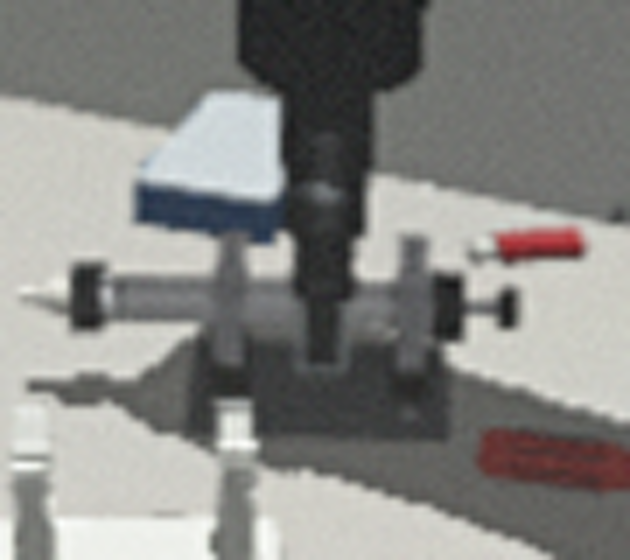

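After release the pump stays in the clips. Its collars are at crop (88,296) and (448,307), still shifted to the nozzle side. I'll compute the offset and height.

```bash
python3 - <<'E'
from h import *
a=np.radians(22.8);n=np.array([-np.sin(a),np.cos(a),0]);t=np.array([np.cos(a),np.sin(a),0])
c=np.array([.5033,-.1965,0])
for u,v in((88,296),(448,307)):
    e,d=ray('side',u/7+280-.4,v/7+120-.4);p=e+d*((c-e)@n)/(d@n);print(p.round(4),((p-c)@t).round(4))
E
```

```text
[ 0.5931 -0.1588  0.0449] 0.0974
[ 0.4549 -0.2168  0.0445] -0.0525
```

It is seated and level (z ≈ 0.0447) but 22 mm off along the axis. I'll step +12 mm, grip, and slide back 21 mm.

>>> step_arm([
  {"x":0.2,"y":0,"z":0,"wx":0,"wy":0,"wz":0,"fingers":0.5},
  {"x":0.4,"y":0,"z":0,"wx":0,"wy":0,"wz":0,"fingers":0.5},
  {"x":0.4,"y":0,"z":0,"wx":0,"wy":0,"wz":0,"fingers":0.5},
  {"x":0.4,"y":0,"z":0,"wx":0,"wy":0,"wz":0,"fingers":0},
  {"x":0.4,"y":0,"z":0,"wx":0,"wy":0,"wz":0,"fingers":0},
  {"x":0.4,"y":0,"z":0,"wx":0,"wy":0,"wz":0,"fingers":0},
  {"x":0.4,"y":0,"z":0,"wx":0,"wy":0,"wz":0,"fingers":0},
  {"x":0.4,"y":0,"z":0,"wx":0,"wy":0,"wz":0,"fingers":0},
  {"x":0.4,"y":0,"z":0,"wx":0,"wy":0,"wz":0,"fingers":0},
  {"x":0.4,"y":0,"z":0,"wx":0,"wy":0,"wz":0,"fingers":0},
], newtons=60)

```text
time: 14.2
position: [0.5158, -0.1939, 0.0256]
ee_rot: [3.08, 0.621, -0.0]
force: [-1.6, 0.8, 5.7]
width: 0.0181
finger_force: 58.5
```

>>> step_arm([
  {"x":-0.1,"y":0,"z":0,"wx":0,"wy":0,"wz":0,"fingers":0},
  {"x":-0.2,"y":0,"z":0,"wx":0,"wy":0,"wz":0,"fingers":0},
  {"x":-0.3,"y":0,"z":0,"wx":0,"wy":0,"wz":0,"fingers":0},
  {"x":-0.4,"y":0,"z":0,"wx":0,"wy":0,"wz":0,"fingers":0},
  {"x":-0.5,"y":0,"z":0,"wx":0,"wy":0,"wz":0,"fingers":0},
  {"x":-0.6,"y":0,"z":0,"wx":0,"wy":0,"wz":0,"fingers":0},
  {"x":-0.7,"y":0,"z":0,"wx":0,"wy":0,"wz":0,"fingers":0},
  {"x":-0.7,"y":0,"z":0,"wx":0,"wy":0,"wz":0,"fingers":0},
  {"x":-0.7,"y":0,"z":0,"wx":0,"wy":0,"wz":0,"fingers":0},
  {"x":-0.7,"y":0,"z":0,"wx":0,"wy":0,"wz":0,"fingers":0},
])

```text
time: 15.45
position: [0.4962, -0.2021, 0.0255]
ee_rot: [-3.079, -0.621, 0.001]
force: [0.4, 2.9, 7.4]
width: 0.0185
finger_force: 58.8
```

Now release and retreat straight up.

>>> step_arm([
  {"x":0,"y":0,"z":0,"wx":0,"wy":0,"wz":0,"fingers":0.3},
  {"x":0,"y":0,"z":0,"wx":0,"wy":0,"wz":0,"fingers":0.55},
  {"x":0,"y":0,"z":0,"wx":0,"wy":0,"wz":0,"fingers":0.55},
  {"x":0,"y":0,"z":0,"wx":0,"wy":0,"wz":0,"fingers":0.55},
  {"x":0,"y":0,"z":0,"wx":0,"wy":0,"wz":0,"fingers":0.55},
  {"x":0,"y":0,"z":-0.5,"wx":0,"wy":0,"wz":0,"fingers":0.55},
  {"x":0,"y":0,"z":-1,"wx":0,"wy":0,"wz":0,"fingers":0.55},
  {"x":0,"y":0,"z":-2,"wx":0,"wy":0,"wz":0,"fingers":0.55},
  {"x":0,"y":0,"z":-3.5,"wx":0,"wy":0,"wz":0,"fingers":0.55},
  {"x":0,"y":0,"z":-5,"wx":0,"wy":0,"wz":0,"fingers":0.55},
])

```text
time: 16.7
position: [0.4964, -0.2019, 0.1781]
ee_rot: [3.079, 0.622, 0.001]
force: [0.5, -1.6, -0.2]
width: 0.0469
finger_force: 0.0
```

```bash
python3 go.py .504 -.198 .026 22.8; python3 -c "
from h import *
a=save('side','s6.png')[120:200,280:370,::-1]
f=lambda i,k:cv2.resize(i,None,fx=k,fy=k,interpolation=cv2.INTER_CUBIC)
cv2.imwrite('pics/c6.png',f(a,7))"
```

```text
t 16.7 pos [ 0.4964 -0.2019  0.1781] q [ 0.57  0.33 -0.29  1.88  0.12  0.94 -0.94] F [ 0.5 -1.6 -0.2] w 0.0469 0.0
shift [ 0.28 -0.02  5.07] turn [ 0. -0.  0.]
```

View pics/c6.png

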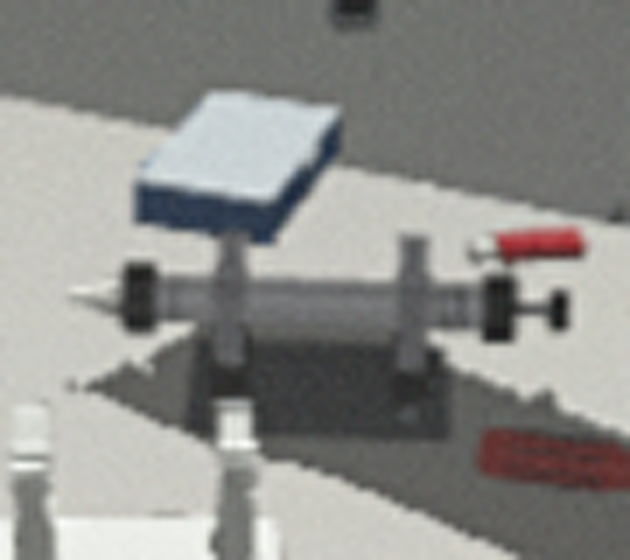

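The pump sits level in both clips. Its collars at crop (140,296) and (498,308) are now symmetric about the clips, and the gripper is clear. Handing in.

```bash
python3 -c "
from station import env
print(env.finish_job())"
```

```text
the job is handed in; nothing more can be done
None
```

The pump is snapped level into both clips and roughly centred, the penlight was not touched, and the job was handed in at about 17 s; no verdict came back. On the press the pump slid about 22 mm along its axis, so I regripped it and slid it back.

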